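# Offer up the sampler bracket over the assembly stand

### The job

Wind the handwheel of the assembly stand until the blue carriage touches its red stop. Then pick up the lopsided cast bracket by its balance point and finish holding it in the gripper, level and still, over the carriage with the heavy sleeve right above the big pin, the slim eye right above the small pin, and 2 to 6 cm of clear air over the pins. Do not put it down or let go at the end, and leave the other things on the bench where they are.

Things in the scene. Friction and masses are not known exactly. Their poses are not given: they have to be found in the camera images.
- stand: Fixed assembly stand: aluminium base 160 x 250 x 15 mm (its x, y, z), origin under its middle, z up; a tongue 80 mm wide runs to y = -270 mm with a drive box (42 mm high) and the handwheel on it. A blue carriage (60 x 230 mm along x, y, top 40 mm up) with two upright pins 190 mm apart, big towards +y, small towards -y, runs along x to a red stop block (50 mm high) at the +x edge.
- carriage (a joint): Position of the blue carriage along the stand's +x axis in m: 0 = farthest from the stop, 0.060 = touching the red stop (hard end). Driven by the handwheel through rack and pinion, 40 mm per turn; it stays where it is left.
- handwheel (a joint): Handwheel angle in rad, counter-clockwise from above positive; counter-clockwise drives the carriage to the stop (40 mm a turn), where it goes solid (at about 9.42 rad). At 0 the crank knob lies towards the stand's +x. Turning takes a few N at the knob.
- wheel_hub (a point): Centre of the handwheel (black rim 112 mm across, vertical axis) on its axis at the height of the top of the rim, 58.5 mm above the bench; 210 mm from the stand's origin along the stand's -y.
- knob_mid (a point): Middle of the red crank knob: an upright grip 18 mm across and 42 mm tall standing on the rim, 45 mm from the wheel's axis, free to spin on its own pin. This point is 21 mm above the knob's foot, 79.5 mm above the bench, 21 mm below its top.
- big_pin (a point): Centre of the top of the carriage's big pin (22 mm across, steel), 85 mm above the bench; moves with the carriage.
- small_pin (a point): Centre of the top of the carriage's small pin (10 mm across, brass), 85 mm above the bench; moves with the carriage.
- bracket: Loose yellow-painted cast bracket, 0.34 to 0.58 kg, lying flat: heavy sleeve (52 mm across, 40 tall, dark band, 28 mm bore) and slim eye (28 mm across, 30 tall, 14 mm hole), centres 190 mm apart, joined by a straight bar 20 mm wide, 14 to 30 mm above the underside. Origin on the underside plane, on the centre line, 100 mm from sleeve, 90 mm from eye; x to the sleeve, z up.
- balance (a point): The bracket's balance point (centre of mass along the bar), at the bar's mid height (22 mm above the underside): 58 mm from the sleeve's centre towards the eye, that is 42 mm from the bracket's origin along its +x.
- bore (a point): Centre of the mouth of the sleeve's bore, on the bracket's underside (goes over the big pin).
- eye (a point): Centre of the mouth of the eye's hole, on the bracket's underside (goes over the small pin).
- solvent: amber solvent bottle, blue cap, 68 mm across, 190 mm tall; upright on the bench, origin at the centre of its underside; a bystander, leave it alone
- tumbler: translucent pale drinking bottle with a black cap, 64 mm across, 200 mm tall; upright on the bench, origin at the centre of its underside; a bystander, leave it alone
- vial_tray: white divided vial tray 100 x 150 x 30 mm (x, y, z), vials reach 41 mm; upright on the bench, origin at the centre of its underside; a bystander, leave it alone
- driver: screwdriver with a red handle, lying flat along its x axis; a bystander, leave it alone
- spanner: steel open-ended spanner, lying flat along its x axis; a bystander, leave it alone
- septa_jar: small white jar with a green lid, 56 mm across, 60 mm tall; upright on the bench, origin at the centre of its underside; a bystander, leave it alone

How it is judged:
By the outcome, as a careful person would: the job done as asked, in the order asked, and still so for the second after the job is handed in, while the arm keeps its last pose, push and grip.
It also fails if it takes over 64 s, if anything falls off the work surface, if the arm or the gripper's body presses on something with over 40 N, if the wrist force passes 120 N, or if a joint passes its speed limit or range.

### The arm

A 7-joint arm with a two-finger parallel gripper is mounted at the origin on the work surface. World frame = base frame: x ahead of the robot, y to its left, z up, the work surface at z = 0. Lengths are in mm, angles in rad, forces in N, time in s.
With the tool pointing down it reaches from about 400 to 750 mm from the base axis. Payload 19.5 kg.
Tool frame: the origin (TCP) lies on the centre line of the jaws, within the pads' length; the fingertips stand 25 mm ahead of it and the grasp point (between the pads) lies 6 mm ahead of it (r.finger_overhang is the z of the fingertips in the tool frame, in mm); z points along the fingers, x is the direction in which the jaws open and shut, and the axes are right-handed (so a half turn about z gives the same grasp; the last joint's range is limited). The gripper opens to 85 mm and grips with 20 to 120 N. Pads are 22 mm wide; open, the fingers measure 114 mm over their backs; the gripper's body (76 mm by 85 mm) begins 54 mm behind the grasp point. The pads swing forward as they close: fully open they stand 13 mm farther back than shut.
Start: joints at [1.237, 0.707, -0.028, 1.485, 0.022, 0.951, -0.075], TCP at [165.407, -550.667, 224.068] pointing down, gripper open.
Joint ranges: [-2.71, 2.71], [-0.32, 2.16], [-1.57, 1.52], [0, 2.45], [-1.46, 4.6], [0, 2.02], [-2.83, 2.83]. Speed limits (rad/s): [1.89, 1.89, 2.57, 2.57, 3.01, 3.01, 3.01].

### API

Orientations are given as a unit quaternion [w, x, y, z].
In Python, from cell import r gives the robot as it stands. Calls block until the motion is done:
- r.move_pose(position, orientation): joint-space move of the TCP to a pose.
- r.move_linear(position, rotation=None, velocity=150, f_stop=None): straight line of the TCP; rotation=None keeps the orientation; velocity is the mean speed in mm/s. With f_stop (N) it stops when the force on the tool has changed by that much, and returns True; else False.
- r.movej(angles): joint-space move.
- r.command_gripper(opening): finger opening in mm; the grip force is fixed at half the most; returns when the fingers have stopped.
- r.dwell(seconds).
- r.inverse_kinematics(position, orientation): joint angles nearest the present ones, or None.
- r.snapshot(name): name is "scene" or "top"; returns (picture, depth): 400x640x3 uint8, blue, green, red; 400x640 float32, mm along the optical axis (not along the pixel's ray), 0 where there is no reading.
- r.camera_params(name): a dict with "fov_y" (degrees; the focal length in pixels is half the picture's height over the tangent of half this angle, whatever the lens; pixels are square), "cx", "cy" (the principal point, pixels), "eye" and "orientation" of the camera in the world. Camera axes: x right, y down, z forward; pixel columns grow to the right and rows downward; lengths in mm; the calibration is good to about 2 mm. A picture is of the moment at which its call begins. camera_params takes no time and is no camera call.
A pose or a line that the arm cannot do raises r.PlanningError and nothing moves.
- r.job_done(): hands the job in, once; it reports no verdict.
Readings, each from a call of its own:
- r.get_time(): time.
- r.get_qpos(): joint angles.
- r.get_joint_vel(): joint speeds.
- r.get_joint_torque(): joint torques, N m.
- r.get_ee_pos(): TCP position.
- r.get_eef_rot(): TCP orientation.
- r.get_contact_force(): force on the tool from outside, world axes, zero at the start.
- r.get_wrist_torque(): the same for the moment, N m.
- r.get_width(): finger opening in mm.
Only numpy, scipy, OpenCV 4.12 (cv2) and the standard library are available. Lean on these libraries where they do the work, as an engineer would, in place of code of your own. Each camera call takes 0.05 s, during which the arm holds its last target.

## Working session

There is one attempt and no reset: what is moved stays moved. The work goes in short steps, each a Python script; the robot and the scene stay as the last script left them, time stands still between calls to the robot, and variables do not carry over. Pictures are saved under pics/ and viewed, and the job is handed in when it is done.

```bash
mkdir -p pics; ls
python3 - <<'E'
from cell import r
import cv2,numpy as np
for n in("scene","top"):
    p,d=r.snapshot(n); cv2.imwrite(f"pics/{n}0.png",p); np.savez(f"pics/{n}0.npz",p=p,d=d)
    print(n,r.camera_params(n),(d==0).mean())
print(r.get_time(),r.get_ee_pos(),r.get_eef_rot(),r.get_contact_force(),r.get_width(),r.finger_overhang)
E
```

```text
pics
scene {'fov_y': 57.77740050601025, 'cx': 316.6843011909603, 'cy': 200.6238336753511, 'eye': array([1158.87536602,  371.31291629, 1057.35087778]), 'orientation': array([-0.15558383,  0.46543366,  0.82801773, -0.27120439])} 0.0039765625
top {'fov_y': 44.78384814251038, 'cx': 320.967422421681, 'cy': 201.8591369232197, 'eye': array([ 261.28518322,  -11.83590247, 1695.77485608]), 'orientation': array([ 0.0649848 , -0.70140841,  0.70636686, -0.06963529])} 0.00392578125
0.1 [ 165.3558082  -550.46575658  223.69039397] [-2.73305837e-04  8.02403063e-01 -5.96782287e-01 -3.89616223e-04] [-0.5806516   0.02161706  0.31515341] 84.99376264484492 25.0
```

View pics/scene0.png

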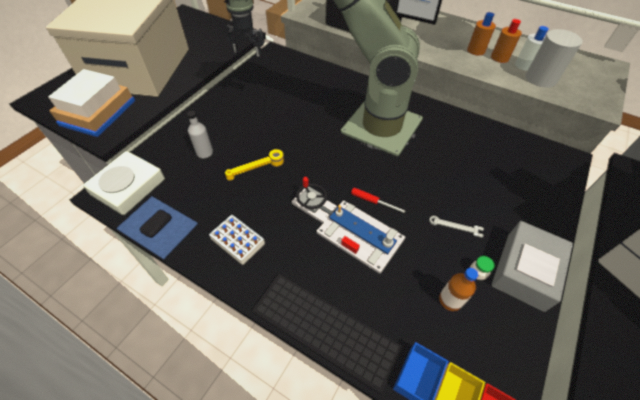

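View pics/top0.png

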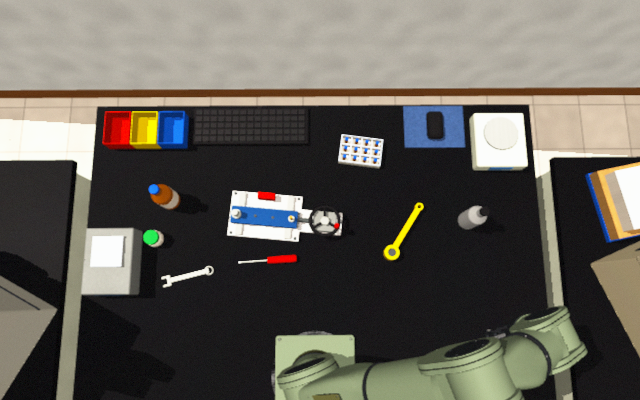

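The scene view shows the stand at about (360,235), the wheel at (311,195) and the bracket running from (277,157) for the sleeve to (229,176) for the eye. The top view shows the stand at (265,215), the wheel at (324,221), the sleeve at (391,252) and the eye at (420,206). I'll zoom in and set up helpers.

```bash
cat > h.py <<'E'
import numpy as np,cv2
from scipy.spatial.transform import Rotation as R
from cell import r
def cam(n):
    c=r.camera_params(n); f=200/np.tan(np.radians(c["fov_y"]/2)); w,x,y,z=c["orientation"]
    return f,c["cx"],c["cy"],np.array(c["eye"]),R.from_quat([x,y,z,w]).as_matrix()
def ray(n,uv):
    f,cx,cy,e,M=cam(n); d=M@np.array([(uv[0]-cx)/f,(uv[1]-cy)/f,1.]); return e,d
def onplane(n,uv,z):
    e,d=ray(n,uv); return e+d*(z-e[2])/d[2]
def proj(n,p):
    f,cx,cy,e,M=cam(n); q=M.T@(np.asarray(p,float)-e); return np.array([cx+f*q[0]/q[2],cy+f*q[1]/q[2]])
def tri(uv1,uv2):
    A=[];b=[]
    e1,d1=ray("scene",uv1);e2,d2=ray("top",uv2)
    d1=d1/np.linalg.norm(d1);d2=d2/np.linalg.norm(d2)
    P1=np.eye(3)-np.outer(d1,d1);P2=np.eye(3)-np.outer(d2,d2)
    p=np.linalg.solve(P1+P2,P1@e1+P2@e2); return p,np.linalg.norm(P1@(p-e1)),np.linalg.norm(P2@(p-e2))
def crop(p,name,x0,y0,x1,y1,k):
    cv2.imwrite(name,cv2.resize(p[y0:y1,x0:x1],None,fx=k,fy=k,interpolation=cv2.INTER_CUBIC))
def deg(d):
    # tool down, x axis at azimuth d (deg) in world
    t=R.from_euler('z',d,degrees=True)*R.from_euler('x',180,degrees=True)
    x,y,z,w=t.as_quat(); return [w,x,y,z]
E
python3 - <<'E'
from h import *
s=np.load("pics/scene0.npz")["p"];t=np.load("pics/top0.npz")["p"]
a=cv2.resize(s[140:280,220:420],(800,560),interpolation=cv2.INTER_CUBIC);cv2.imwrite("pics/s1.png",a)
a=cv2.resize(t[180:280,220:440],(792,360),interpolation=cv2.INTER_CUBIC);cv2.imwrite("pics/t1.png",a)
for n,p in(("scene",s),("top",t)):
    hsv=cv2.cvtColor(p,cv2.COLOR_BGR2HSV)
    for c,lo,hi in(("yellow",(22,150,80),(35,255,255)),("red",(0,170,90),(6,255,255)),("blue",(100,140,60),(115,255,255))):
        m=cv2.inRange(hsv,lo,hi); k,l,st,ce=cv2.connectedComponentsWithStats(m)
        for i in range(1,k):
            if st[i,4]>15: print(n,c,st[i],ce[i].round(1), onplane(n,ce[i],22 if c=="yellow" else 40).round(0))
E
```

```text
scene yellow [224 149  60  32 591] [255.2 163.9] [ 476. -312.   22.]
scene yellow [ 436  362   50   38 1260] [459.8 384.6] [815. 602.  22.]
scene red [509  20  11  13  90] [513.8  25.9] [-1058.   289.    40.]
scene red [303 176   6  11  54] [305.3 181.2] [461. -94.  40.]
scene red [351 188  29  16 214] [364.5 195.1] [405. 118.  40.]
scene red [342 237  17  15 143] [349.8 244. ] [606. 167.  40.]
scene red [482 383  34  17 317] [494.6 393.6] [796. 680.  40.]
scene blue [484  13   9  12  68] [487.9  18.6] [-1062.   147.    40.]
scene blue [536  27  12  13  95] [541.2  32.7] [-1063.   431.    40.]
scene blue [ 56  97  79  40 422] [ 97.9 121.8] [ 639. -995.   40.]
scene blue [331 210  59  43 753] [361.  229.1] [537. 172.  40.]
scene blue [465 267  13  13 122] [470.7 273.5] [505. 530.  40.]
scene blue [ 393  342   56   58 2063] [420.3 373.5] [849. 503.  40.]
top yellow [ 130  111   31   38 1011] [143.9 129.4] [855. 613.  22.]
top yellow [383 202  41  59 524] [402.9 232.9] [ 473. -308.   22.]
top red [102 111  32  38 988] [116.4 129.2] [850. 704.  40.]
top red [258 191  18   9 130] [266.1 195.3] [605. 167.  40.]
top red [334 223   6   6  27] [336.4 225.5] [498. -77.  40.]
top red [267 254  30  10 230] [281.7 258.7] [385. 111.  40.]
top blue [ 157  110   32   39 1136] [172.9 129.1] [849. 503.  40.]
top blue [490 168  21   1  21] [500. 168.] [ 698. -657.   40.]
top blue [585 172  39  71 344] [598.2 209.5] [ 547. -987.   40.]
top blue [148 184  11  10  88] [153.1 188.6] [632. 561.  40.]
top blue [231 206  67  22 933] [265.3 217. ] [529. 169.  40.]
```

View pics/s1.png

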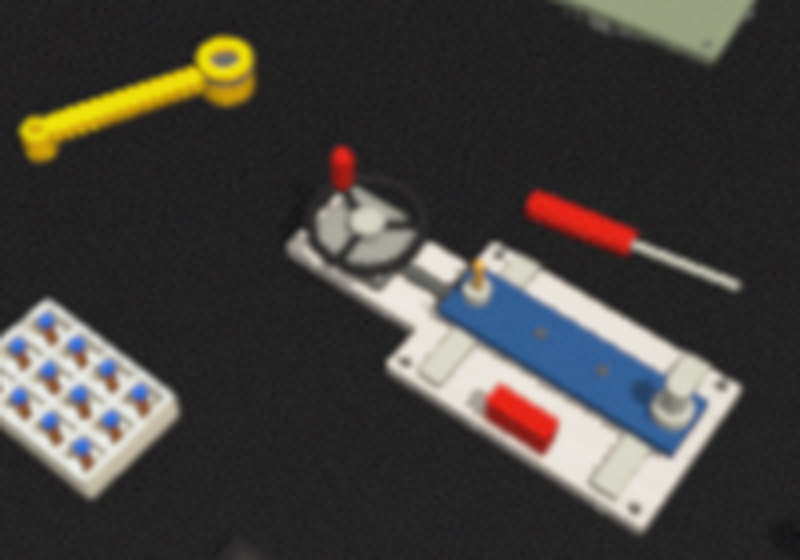

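View pics/t1.png

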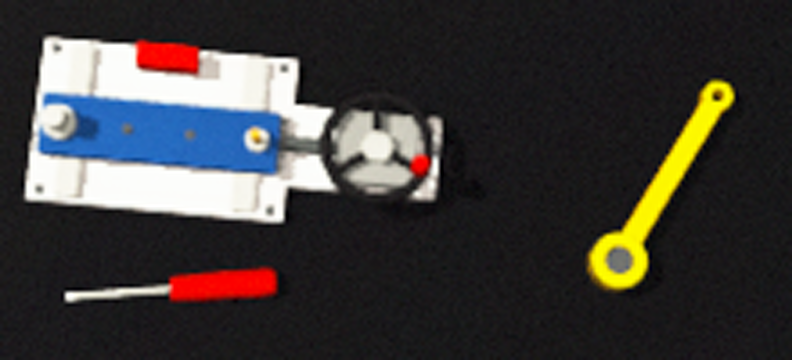

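Run:
```python
from h import *
s=np.load("pics/scene0.npz")["p"];t=np.load("pics/top0.npz")["p"]
S=lambda u,v:((u+.5)/4-.5+220,(v+.5)/4-.5+140)
T=lambda u,v:((u+.5)/3.6-.5+220,(v+.5)/3.6-.5+180)
for nm,a,b,z in(("hub",(367,222),(377,147),58),("knobtop",(343,153),(420,164),100.5),("bigpin",(676,382),(57,115),85),("smallpin",(479,263),(257,132),85),("bore",(226,58),(620,260),40),("eye",(38,126),(716,96),30),("c1 base far",(742,389),(26,199),15),("c2",(640,532),(46,38),15),("c3",(388,364),(298,60),15),("c4",(492,241),(283,220),15)):
    p,e1,e2=tri(S(*a),T(*b)); print(nm,p.round(1),round(e1,1),round(e2,1),"planes",onplane("scene",S(*a),z).round(1)[:2],onplane("top",T(*b),z).round(1)[:2])
# blue carriage rect
for n,p,c in(("top",t,(265,217)),("scene",s,(361,229))):
    m=cv2.inRange(cv2.cvtColor(p,cv2.COLOR_BGR2HSV),(100,120,50),(116,255,255))
    k,l,st,ce=cv2.connectedComponentsWithStats(m); i=np.argmin(np.hypot(*(ce-np.array(c)).T))
    cs,_=cv2.findContours((l==i).astype('uint8'),cv2.RETR_EXTERNAL,cv2.CHAIN_APPROX_NONE)
    pts=np.array([onplane(n,q[0],40)[:2] for q in cs[0]],np.float32); print(n,cv2.minAreaRect(pts))
    m=cv2.inRange(cv2.cvtColor(p,cv2.COLOR_BGR2HSV),(22,120,60),(38,255,255))
    k,l,st,ce=cv2.connectedComponentsWithStats(m); i=np.argmin(np.hypot(*(ce-np.array((403,233) if n=="top" else (255,164))).T))
    cs,_=cv2.findContours((l==i).astype('uint8'),cv2.RETR_EXTERNAL,cv2.CHAIN_APPROX_NONE)
    pts=np.array([onplane(n,q[0],30)[:2] for q in cs[0]],np.float32); print(n,"bracket",cv2.minAreaRect(pts))
```

```text
hub [513.1 -35.2  55.9] 0.3 0.3 planes [514.5 -34.7] [512.6 -35. ]
knobtop [489.9 -73.8 101.4] 0.0 0.0 planes [489.3 -74.2] [490.  -73.8]
bigpin [540.4 264.2  86. ] 0.3 0.3 planes [539.7 264.3] [540.7 264.1]
smallpin [522.5  77.9  88.4] 0.8 0.8 planes [519.9  77.6] [523.4  77.3]
bore [ 405.1 -263.4   39.7] 1.1 1.1 planes [ 404.9 -262.1] [ 405.7 -264.4]
eye [ 564.  -363.9   35.3] 0.3 0.3 planes [ 561. -368.] [ 564.7 -364.7]
c1 base far [470.9 305.4  11.8] 0.9 0.9 planes [472.6 306.5] [470.7 303.9]
c2 [631.2 289.4   9.2] 0.5 0.5 planes [634.3 289.4] [629.7 288.9]
c3 [605.8  41.6  15.3] 0.5 0.5 planes [605.5  42. ] [606.1  41.2]
c4 [448.4  55.5  17.7] 0.1 0.1 planes [446.6  54.6] [448.7  55.7]
top ((529.895751953125, 173.1075439453125), (227.90103149414062, 58.309532165527344), 84.50883483886719)
top bracket ((483.3919372558594, -307.2814025878906), (54.71206283569336, 230.68934631347656), 61.0888557434082)
scene ((534.4239501953125, 172.76748657226562), (225.1967315673828, 57.11093521118164), 84.22132873535156)
scene bracket ((485.8834533691406, -299.65631103515625), (89.2156753540039, 242.59593200683594), 63.748924255371094)
```

Run:
```python
from h import *
k=np.array([490.,-74]);
for a in(-60,0,57.7):print(a,r.inverse_kinematics([k[0],k[1],150],deg(a)))
print(r.inverse_kinematics([454,-294.6,30],deg(57.7)),r.inverse_kinematics([565,205,153],deg(-5.5)))
r.command_gripper(60)
r.move_pose([k[0],k[1],150],deg(0)); print(r.get_time())
p,d=r.snapshot("scene");crop(p,"pics/s2.png",220,100,420,250,4)
print(r.move_linear([k[0],k[1],89],velocity=80,f_stop=8),r.get_ee_pos(),r.get_contact_force(),r.get_time())
p,d=r.snapshot("scene");crop(p,"pics/s3.png",220,100,420,250,4)
```

```text
-60 [ 0.0691378   0.7051648   0.02894458  1.86477834 -0.03465278  0.57212962
 -0.92687799]
0 [ 0.22915885  0.71054596 -0.25626163  1.85969263  0.29358734  0.60806922
 -0.21012503]
57.7 [ 0.37803632  0.74442796 -0.53092666  1.85495663  0.56415728  0.69658311
  0.52558041]
[ 0.71224524  0.97699184 -0.37503246  1.77260382  0.65704053  0.52021835
  0.91265617] [-0.33420216  0.83266079 -0.13929661  1.47144591  0.13750061  0.84704129
 -0.61563826]
2.5667
False [490.16191004 -74.02775982  89.3463339 ] [-0.9827806   0.05802697  0.38873361] 3.5333
```

View pics/s3.png

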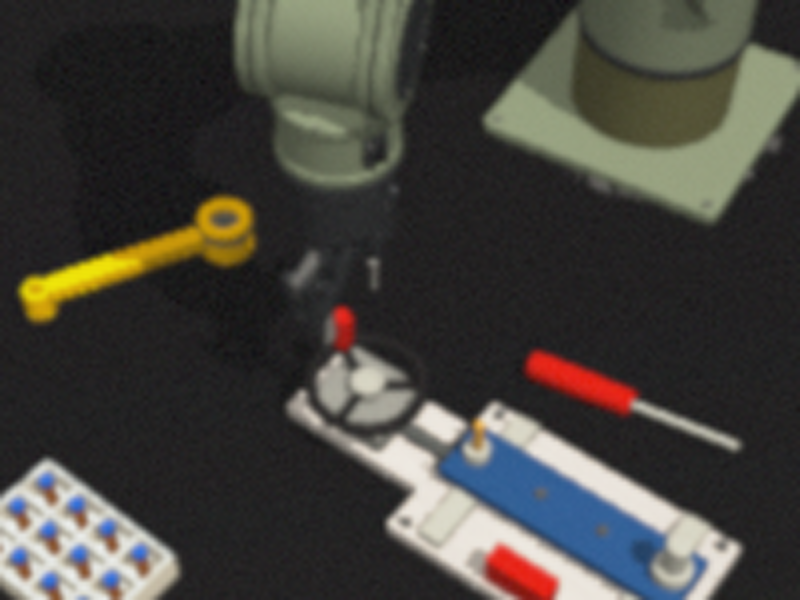

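The red knob at (343,328) in the crop sits between the finger positions. Next I'll close on it and start winding.

Run:
```python
from h import *
r.command_gripper(10); print("w",r.get_width(),r.get_ee_pos().round(1),r.get_contact_force().round(1),r.get_time())
hub=np.array([514.,-35.5]); p0=np.array([490.,-74]); v=p0-hub; a0=np.arctan2(v[1],v[0]); print(np.degrees(a0),np.hypot(*v))
for i in range(1,6):
    a=a0+np.radians(12*i); q=hub+45*np.array([np.cos(a),np.sin(a)])
    s=r.move_linear([q[0],q[1],89.3],velocity=60,f_stop=35)
    f=np.array(r.get_contact_force()); rad=np.array([np.cos(a),np.sin(a)]); tan=np.array([-rad[1],rad[0]])
    print(s,np.degrees(a).round(0),q.round(1),r.get_ee_pos().round(1),f.round(1),"rad",(f[:2]@rad).round(1),"tan",(f[:2]@tan).round(1),round(r.get_width(),1),r.get_time())
    if s: break
```

```text
w 11.033128448353963 [490.2 -73.8  89.1] [0.9 1.9 3.6] 4.1083
-121.9384489166719 45.36794022214365
False -110.0 [498.7 -77.8] [498.9 -77.9  89.2] [0.5 0.6 0.3] rad -0.8 tan 0.3 10.7 4.4167
False -98.0 [507.8 -80.1] [507.9 -80.   89.3] [1.9 1.4 0.2] rad -1.6 tan 1.7 11.1 4.725
False -86.0 [517.2 -80.4] [517.2 -80.2  89.3] [ 0.5  2.3 -0.6] rad -2.3 tan 0.7 10.7 5.0333
False -74.0 [526.5 -78.7] [526.5 -78.6  89.3] [ 0.6  2.8 -0.9] rad -2.5 tan 1.4 10.5 5.3417
False -62.0 [535.2 -75.2] [535.2 -75.   89.2] [-0.3  3.1 -1. ] rad -2.9 tan 1.2 10.8 5.65
```

Run:
```python
from h import *
p,d=r.snapshot("scene");crop(p,"pics/s4.png",250,130,400,240,5)
p,d=r.snapshot("top");crop(p,"pics/t4.png",220,150,440,270,3)
```

```text
(no output)
```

View pics/s4.png

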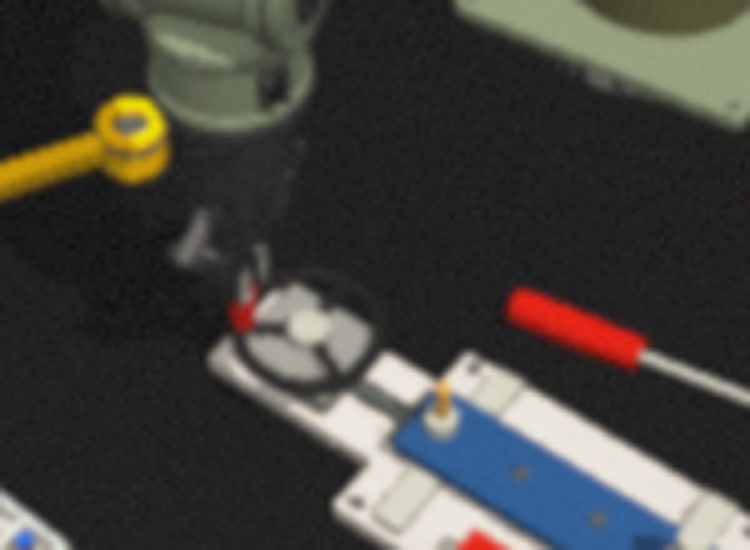

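View pics/t4.png

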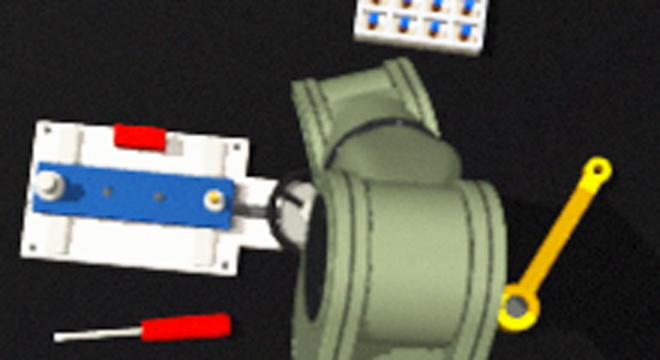

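Run:
```python
from h import *
f=lambda p:(proj("scene",p)-[250,130])*5
for p in([535,-75,79.5],[535,-75,60],[535,-75,100],[514,-35.5,58.5],[490,-74,79.5]): print(p,f(p).round(0))
```

```text
[535, -75, 79.5] [241. 302.]
[535, -75, 60] [242. 320.]
[535, -75, 100] [240. 284.]
[514, -35.5, 58.5] [306. 324.]
[490, -74, 79.5] [277. 260.]
```

The knob has followed the gripper: it shows at (242,315), and the predicted position is (242,311). I'll keep winding until it goes solid.

Run:
```python
from h import *
hub=np.array([514.,-35.5])
def go(adeg,fs,vel=70):
    a=np.radians(adeg); q=hub+45*np.array([np.cos(a),np.sin(a)])
    s=r.move_linear([q[0],q[1],89.3],velocity=vel,f_stop=fs)
    f=np.array(r.get_contact_force()); rad=np.array([np.cos(a),np.sin(a)]); tan=np.array([-rad[1],rad[0]])
    e=np.array(r.get_ee_pos()); w=e[:2]-hub
    print(s,round(adeg),e.round(1),"ang",np.degrees(np.arctan2(w[1],w[0])).round(1),"rad",(f[:2]@rad).round(1),"tan",(f[:2]@tan).round(1),"z",f[2].round(1),round(r.get_width(),1),r.get_time())
    return s,f[:2]@tan
a=-62
while a<200:
    a+=12 if a<158 else 4
    s,t=go(a,25,70 if a<158 else 30)
    if s or t<-20: break
p,d=r.snapshot("scene");crop(p,"pics/s5.png",250,130,410,250,5)
```

```text
False -50 [542.9 -69.8  89.3] ang -49.9 rad -4.6 tan 0.8 z -1.1 10.8 6.0333
False -38 [549.3 -63.2  89.3] ang -38.0 rad -4.3 tan 2.1 z -0.7 10.3 6.3167
False -26 [554.3 -55.2  89.3] ang -26.0 rad -3.9 tan 1.5 z -0.4 11.0 6.6
False -14 [557.5 -46.4  89.3] ang -14.0 rad -3.4 tan 1.0 z 0.3 10.8 6.8833
False -2 [558.9 -37.   89.3] ang -1.9 rad -3.5 tan 1.2 z -1.2 11.0 7.1667
False 10 [558.2 -27.5  89.3] ang 10.3 rad -3.3 tan 1.4 z -1.0 11.1 7.45
False 22 [555.6 -18.4  89.3] ang 22.3 rad -3.6 tan 1.4 z -1.7 10.5 7.7333
False 34 [551.2 -10.1  89.3] ang 34.3 rad -1.4 tan 1.5 z -2.4 11.0 8.0167
False 46 [545.2  -3.   89.3] ang 46.2 rad -0.2 tan 1.1 z -2.7 10.7 8.3
False 58 [537.9   2.7  89.3] ang 58.0 rad -1.0 tan 1.2 z -3.2 10.6 8.5833
False 70 [529.5   6.8  89.3] ang 69.9 rad 0.4 tan 1.1 z -3.4 10.7 8.8667
False 82 [520.4   9.1  89.3] ang 81.9 rad 1.8 tan 0.6 z -2.6 11.1 9.15
False 94 [510.9   9.4  89.3] ang 93.9 rad 2.5 tan 1.8 z -1.2 11.0 9.4333
False 106 [501.7   7.8  89.3] ang 105.9 rad 4.0 tan 1.4 z -1.9 10.8 9.7167
False 118 [492.8   4.2  89.3] ang 118.1 rad 5.1 tan 0.5 z -0.9 10.7 10.0
False 130 [484.8  -1.2  89.3] ang 130.4 rad 5.3 tan 1.7 z 0.0 10.7 10.2833
False 142 [478.2  -8.2  89.2] ang 142.7 rad 5.6 tan 2.0 z -0.1 10.7 10.5667
False 154 [473.2 -16.3  89.2] ang 154.9 rad 5.3 tan 0.9 z 0.8 11.0 10.85
False 166 [470.2 -25.   89.2] ang 166.5 rad 4.9 tan 1.4 z -0.5 10.7 11.3167
False 170 [469.6 -28.   89.3] ang 170.4 rad 5.6 tan 1.5 z 0.1 11.1 11.575
False 174 [469.2 -31.   89.3] ang 174.3 rad 4.5 tan 0.2 z -0.1 10.7 11.8333
False 178 [469.1 -32.5  89.2] ang 176.2 rad 5.2 tan -12.0 z -0.8 10.5 12.0917
False 182 [469.2 -34.   89.3] ang 178.1 rad 5.7 tan -22.4 z 0.8 10.9 12.35
```

View pics/s5.png

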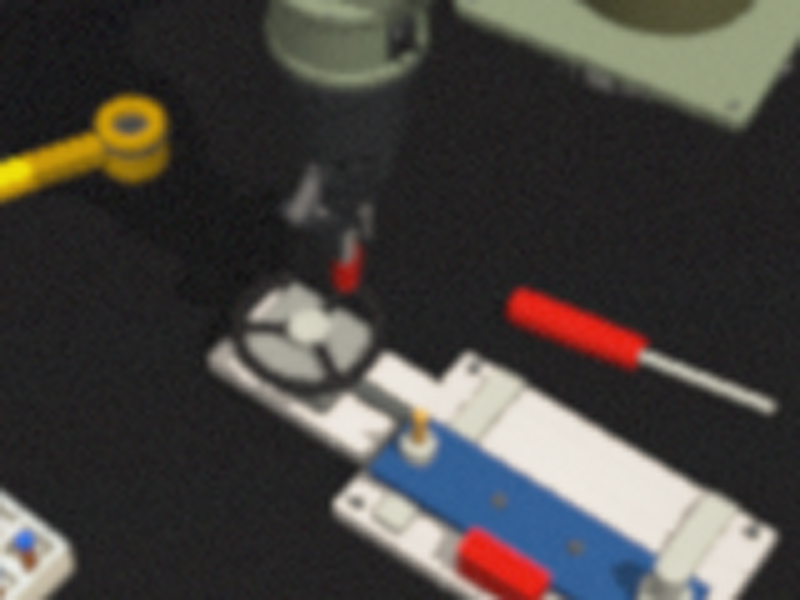

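The wheel went solid at about 175°, where I expected it, and the carriage in the crop is against the red stop at (500,565). I'll release, lift and measure the pins.

Run:
```python
from h import *
hub=np.array([514.,-35.5]);a=np.radians(177);q=hub+45*np.array([np.cos(a),np.sin(a)])
r.move_linear([q[0],q[1],89.3],velocity=30); print(r.get_contact_force().round(1))
r.command_gripper(60); print(r.get_width(),r.get_contact_force().round(1))
e=r.get_ee_pos(); r.move_linear([e[0],e[1],170],velocity=150)
r.move_pose([420,-400,200],deg(57.7)); print(r.get_time(),r.get_contact_force().round(1))
for n in("scene","top"):
    p,d=r.snapshot(n); np.savez(f"pics/{n}6.npz",p=p,d=d)
    if n=="scene": crop(p,"pics/s6.png",290,160,420,280,5);crop(p,"pics/s6b.png",215,130,295,190,8)
    else: crop(p,"pics/t6.png",220,180,350,250,6);crop(p,"pics/t6b.png",350,180,450,280,5)
```

```text
[-5.6  8.4  0.5]
59.50284036922077 [-0.8  1.1 -0.2]
15.2917 [ 0.4  0.6 -1.1]
```

View pics/s6.png

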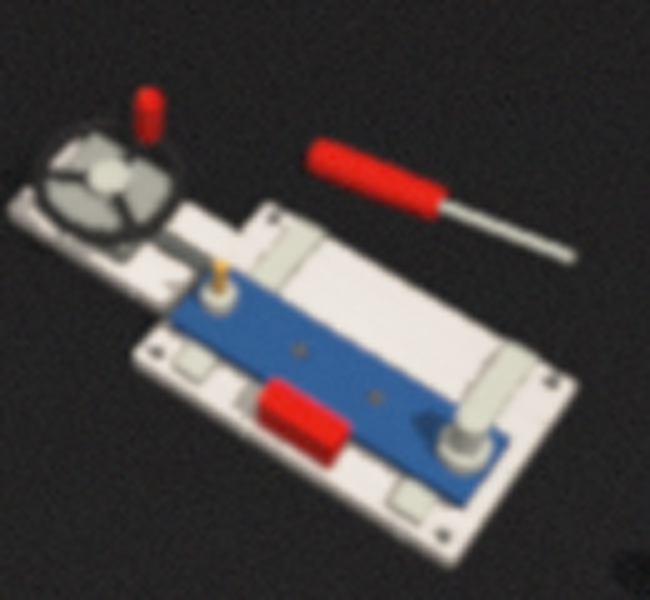

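View pics/t6.png

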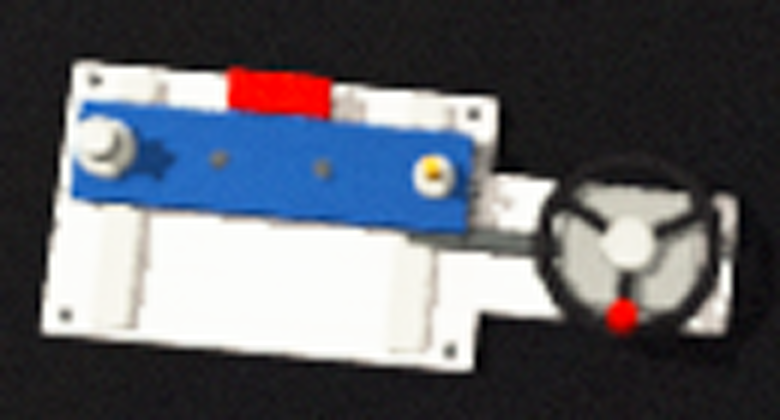

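View pics/s6b.png

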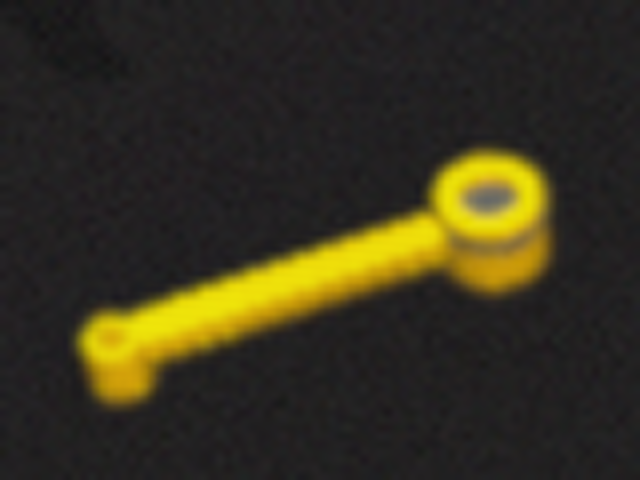

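View pics/t6b.png

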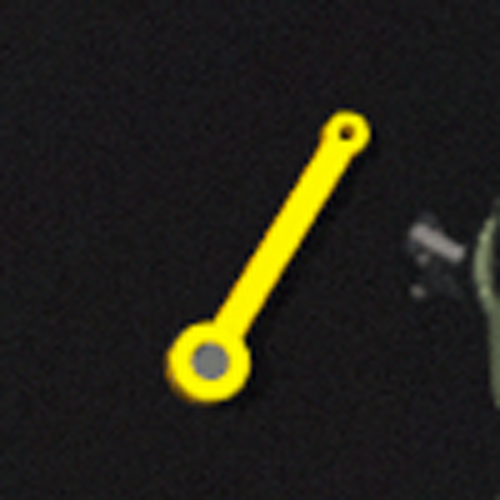

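Run:
```python
from h import *
S=lambda u,v,k=5,x=290,y=160:((u+.5)/k-.5+x,(v+.5)/k-.5+y)
T=lambda u,v,k=6,x=220,y=180:((u+.5)/k-.5+x,(v+.5)/k-.5+y)
def w(n,d):
    f,cx,cy,e,M=cam(n); v,u=np.mgrid[0:400,0:640]
    return np.stack([(u-cx)/f*d,(v-cy)/f*d,d],-1)@M.T+e
for n in("scene","top"):
    z=np.load(f"pics/{n}6.npz");W=w(n,z["d"]);ok=z["d"]>0
    for nm,c in(("big",(573,260)),("small",(555,72))):
        m=ok&(np.hypot(W[...,0]-c[0],W[...,1]-c[1])<25)&(W[...,2]>77)&(W[...,2]<95)
        print(n,nm,m.sum(),W[m].mean(0).round(1) if m.any() else None, W[m].min(0).round(0),W[m].max(0).round(0))
    for nm,c,zz in(("sleeve",(405,-263.5),34),("eye",(564.5,-364.5),24)):
        m=ok&(np.hypot(W[...,0]-c[0],W[...,1]-c[1])<40)&(W[...,2]>zz)
        print(n,nm,m.sum(),W[m].mean(0).round(1),W[m].max(0).round(1))
for nm,a,b,z in(("hub",S(109,176),T(628,243),58.5),("knob",S(150,92),T(622,316),100.5),("smallpin",S(220,264),T(433,167),85),("bigpin",S(468,422),T(103,142),85),("bore",S(489,196,8,215,130),T(210,361,5,350,180),40),("eye",S(110,336,8,215,130),T(346,132,5,350,180),30),("cNW",S(450,565),T(75,63),15),("cNE",S(135,355),T(497,97),15),("cSW",S(578,384),T(41,333),15),("cSE",S(265,203),T(473,371),15)):
    p,e1,e2=tri(a,b); print(nm,p.round(1),e1.round(1),onplane("scene",a,z)[:2].round(1),onplane("top",b,z)[:2].round(1))
```

```text
scene big 43 [575.  264.8  84.5] [562. 255.  78.] [585. 275.  89.]
scene small 10 [555.7  76.4  83.5] [551.  70.  78.] [559.  79.  89.]
scene sleeve 101 [ 408.2 -263.8   39.6] [ 433.  -237.7   45.6]
scene eye 75 [ 554.4 -358.8   30. ] [ 577.8 -337.9   35.2]
top big 36 [573.9 266.7  84.6] [564. 257.  78.] [585. 277.  92.]
top small 8 [555.5  77.   85.7] [551.  74.  83.] [559.  81.  90.]
top sleeve 138 [ 407.4 -261.7   39.8] [ 432.9 -236.7   50.4]
top eye 82 [ 553.8 -356.2   30.5] [ 579.6 -336.8   40.3]
hub [513.9 -34.7  59. ] 0.2 [513.6 -35.1] [513.9 -34.6]
knob [466.5 -30.6 103.8] 0.3 [464.2 -32.2] [466.8 -30.3]
smallpin [553.9  75.   84.2] 0.0 [554.4  75.2] [553.7  75. ]
bigpin [571.2 262.2  74.8] 0.0 [577.3 263.3] [569.2 260.5]
bore [ 405.9 -263.4   40.4] 0.0 [ 405.5 -263.8] [ 405.9 -263.5]
eye [ 565.8 -365.9   33.2] 1.0 [ 564.3 -369.2] [ 565.8 -365.7]
cNW [631.5 289.9  10.3] 1.1 [634.3 289.3] [630.1 290.1]
cNE [607.2  41.9  17.6] 0.9 [605.4  41.9] [608.1  41.2]
cSW [470.2 305.7  14.1] 0.2 [470.8 305.9] [470.2 305.4]
cSE [446.6  55.   13.3] 0.3 [447.9  55.2] [446.3  55.1]
```

The measurements agree: the pins are 190.2 mm apart at (574.4,265.7) and (555.2,76.5), and the bore-to-eye distance is 189.2 mm. I'll grasp the bracket at its balance point.

Run:
```python
from h import *
b=[454.9,-294.6]
r.move_pose([*b,110],deg(57.4))
print(r.move_linear([*b,30],velocity=80,f_stop=8),r.get_ee_pos().round(1),r.get_contact_force().round(1),r.get_wrist_torque().round(2))
r.command_gripper(10); print(r.get_width(),r.get_ee_pos().round(1),r.get_contact_force().round(1))
r.move_linear([*b,45],velocity=30); r.dwell(.4)
print(r.get_width(),r.get_contact_force().round(2),r.get_wrist_torque().round(3),r.get_time())
for n in("scene","top"):
    p,d=r.snapshot(n); np.savez(f"pics/{n}7.npz",p=p,d=d)
    if n=="scene": crop(p,"pics/s7.png",215,110,305,190,7)
```

```text
False [ 455.1 -294.7   30.4] [0.  0.3 0.3] [ 0.06 -0.01 -0.01]
10.534949104479411 [ 454.9 -294.6   30. ] [-0.2  0.6  0.3]
10.116078485949611 [-0.18 -0.83  0.32] [-0.024 -0.027  0.03 ] 18.75
```

View pics/s7.png

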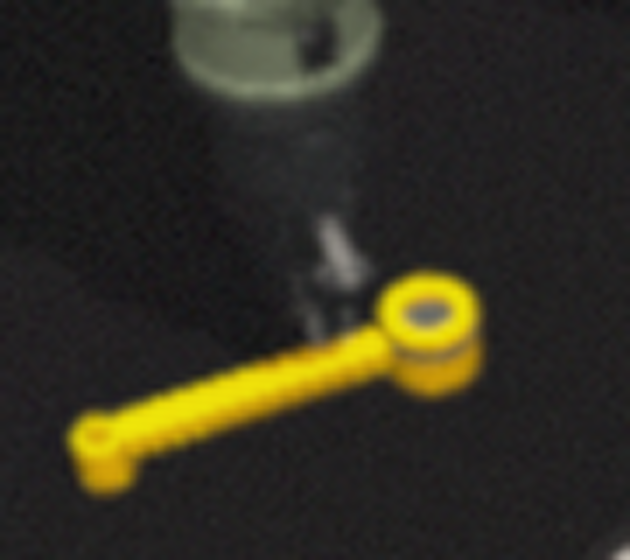

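Run:
```python
from h import *
f=lambda p:((proj("scene",p)-[215,110])*7).round(0)
for p in([454.9,-294.6,45],[454.9,-294.6,20],[454.9,-294.6,30],[406,-263.3,40],[565.4,-365.3,30],[454.9,-294.6,39]):print(p,f(p))
n="scene";d=np.load("pics/scene7.npz")["d"]
F,cx,cy,e,M=cam(n); v,u=np.mgrid[0:400,0:640]
W=np.stack([(u-cx)/F*d,(v-cy)/F*d,d],-1)@M.T+e
for (a,b) in((335,230),(345,265),(325,325),(320,340),(310,310),(350,320),(340,345),(360,345),(300,360),(430,285),(95,420)):
    U,V=215+a//7,110+b//7; print((a,b),W[V,U].round(0))
p=np.load("pics/scene7.npz")["p"]; q=cv2.convertScaleAbs(p[110:190,215:305],alpha=3,beta=0); cv2.imwrite("pics/s7b.png",cv2.resize(q,None,fx=7,fy=7,interpolation=cv2.INTER_CUBIC))
print(r.get_width())
```

```text
[454.9, -294.6, 45] [325. 337.]
[454.9, -294.6, 20] [330. 368.]
[454.9, -294.6, 30] [328. 356.]
[406, -263.3, 40] [425. 309.]
[565.4, -365.3, 30] [ 98. 435.]
[454.9, -294.6, 39] [326. 344.]
(335, 230) [ 472. -263.  160.]
(345, 265) [ 481. -249.  151.]
(325, 325) [ 468. -282.   75.]
(320, 340) [ 467. -290.   60.]
(310, 310) [ 468. -291.   81.]
(350, 320) [ 402. -323.   -1.]
(340, 345) [ 443. -298.   28.]
(360, 345) [ 439. -286.   30.]
(300, 360) [ 466. -310.   30.]
(430, 285) [ 390. -273.   44.]
(95, 420) [ 562. -372.   35.]
10.252640768155686
```

View pics/s7b.png

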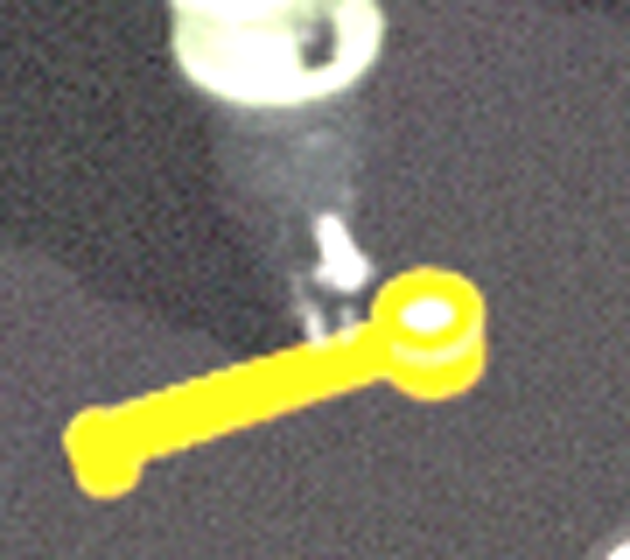

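Run:
```python
from h import *
r.move_linear([454.9,-294.6,120],velocity=150)
n="scene";p,d=r.snapshot(n);np.savez("pics/scene8.npz",p=p,d=d)
q=cv2.convertScaleAbs(p[80:190,215:305],alpha=3); q=cv2.resize(q,None,fx=5,fy=5,interpolation=cv2.INTER_CUBIC)
c=lambda P:tuple(int(x) for x in (proj(n,P)-[215,80])*5+2.5)
for z,col in((120,(0,0,255)),(114,(0,255,255)),(95,(0,255,0))): cv2.circle(q,c([454.9,-294.6,z]),2,col,-1)
cv2.imwrite("pics/s8.png",q); print(r.get_width(),r.get_ee_pos())
F,cx,cy,e,M=cam(n); v,u=np.mgrid[0:400,0:640]
W=np.stack([(u-cx)/F*d,(v-cy)/F*d,d],-1)@M.T+e
m=(d>0)&(np.hypot(W[...,0]-455,W[...,1]+295)<60)&(W[...,2]>55)&(W[...,2]<190)
for z in range(60,190,10):
    k=m&(W[...,2]>=z)&(W[...,2]<z+10); print(z,k.sum(),W[k].mean(0).round(0) if k.any() else '')
```

```text
9.88994425104602 [ 454.49372967 -294.5000441   119.05395824]
60 0 
70 0 
80 0 
90 0 
100 0 
110 0 
120 1 [ 459. -286.  127.]
130 7 [ 464. -285.  136.]
140 19 [ 463. -286.  145.]
150 12 [ 463. -288.  154.]
160 3 [ 462. -301.  163.]
170 11 [ 472. -281.  177.]
180 8 [ 473. -271.  183.]
```

View pics/s8.png

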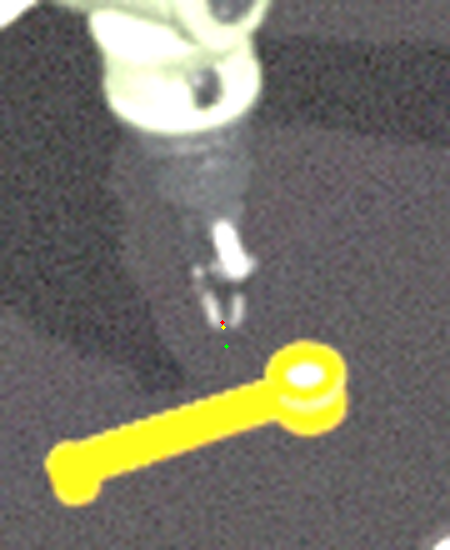

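The fingertips end at about (222,328), which is level with the TCP marker and not 25 mm ahead of it. The bracket stayed put. I'll probe the bench next to it to find the true tip offset.

Run:
```python
from h import *
b=[510,-230]
r.command_gripper(20); print(r.get_width())
r.move_linear([*b,60],velocity=150); f0=r.get_contact_force()
s=r.move_linear([*b,0.5],velocity=35,f_stop=5); print(s,r.get_ee_pos().round(2),(r.get_contact_force()-f0).round(1),r.get_time())
p,d=r.snapshot("scene"); q=cv2.convertScaleAbs(p[110:200,225:325],alpha=3); cv2.imwrite("pics/s9.png",cv2.resize(q,None,fx=6,fy=6,interpolation=cv2.INTER_CUBIC))
print(((proj("scene",[*b,0])-[225,110])*6).round())
e=r.get_ee_pos(); r.move_linear([e[0],e[1],60],velocity=150)
```

```text
20.015515562488346
False [ 510.09 -230.02    0.63] [0.  0.4 1.8] 22.5
[258. 433.]
```

View pics/s9.png

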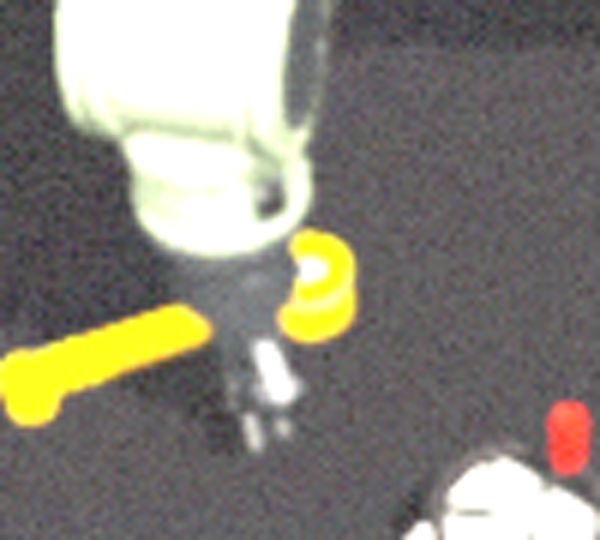

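Run:
```python
from h import *
b=[510,-230]
r.move_linear([*b,8],velocity=150); f0=np.array(r.get_contact_force())
s=r.move_linear([*b,-24],velocity=30,f_stop=6); print(s,r.get_ee_pos().round(2),(r.get_contact_force()-f0).round(1),r.get_time())
e=r.get_ee_pos(); r.move_linear([e[0],e[1],60],velocity=150); print(r.get_width(),r.get_time())
```

```text
True [ 510.07 -230.07   -7.01] [-3.3  0.6 12. ] 24.2167
20.16990009701424 24.8167
```

The tips meet the bench at TCP z ≈ -6.5, so they sit about 6 mm behind the TCP and not 25 mm ahead. I'll regrasp with that offset, at TCP z ≈ -2.

Run:
```python
from h import *
b=[454.9,-294.6]
r.command_gripper(60)
r.move_linear([*b,60],velocity=200)
f0=np.array(r.get_contact_force())
print(r.move_linear([*b,-1.5],velocity=70,f_stop=7),r.get_ee_pos().round(1),(r.get_contact_force()-f0).round(1))
r.command_gripper(10); print(r.get_width(),r.get_ee_pos().round(1),r.get_contact_force().round(1))
r.move_linear([*b,15],velocity=30); r.dwell(.3)
print(r.get_width(),(r.get_contact_force()-f0).round(2),r.get_wrist_torque().round(3),r.get_time())
for n in("scene","top"):
    p,d=r.snapshot(n); np.savez(f"pics/{n}10.npz",p=p,d=d)
    if n=="scene": crop(cv2.convertScaleAbs(p,alpha=1.5),"pics/s10.png",215,110,305,190,7)
```

```text
False [ 455.1 -294.7   -1.1] [-0.5 -1.4 -0.2]
18.91985659180974 [ 454.9 -294.8   -1.1] [-2.2  0.2  7.3]
18.674848874652348 [-0.1 -0.4 -3.8] [ 0.006 -0.034  0.032] 28.3333
```

View pics/s10.png

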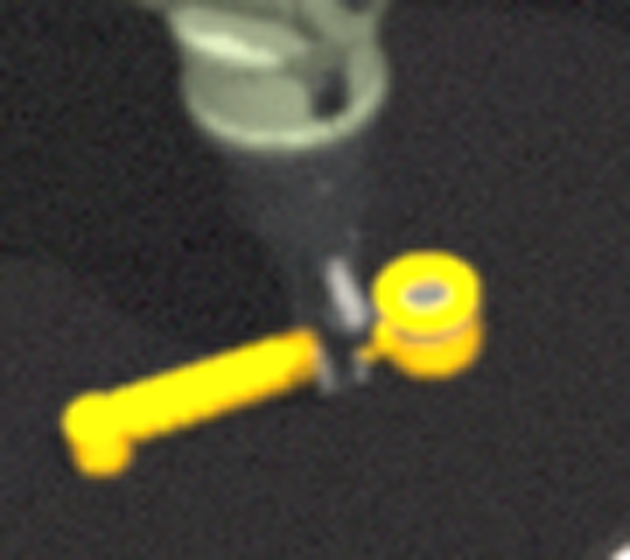

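It's gripped at 18.7 mm width, with 3.8 N of weight and almost no moment; both ends rose about 20 px. Now I'll carry it over.

Run:
```python
from h import *
r.move_linear([454.9,-294.6,160],velocity=120)
r.move_linear([568.3,207.8,160],deg(-5.65),velocity=170)
r.dwell(.3)
print(r.get_width(),r.get_ee_pos().round(1),r.get_contact_force().round(2),r.get_wrist_torque().round(3),r.get_time())
for n in("scene","top"):
    p,d=r.snapshot(n); np.savez(f"pics/{n}11.npz",p=p,d=d)
    if n=="scene": crop(p,"pics/s11.png",290,130,430,260,5)
    else: crop(p,"pics/t11.png",210,150,350,270,5)
F=lambda n,d:None
for n in("scene","top"):
    z=np.load(f"pics/{n}11.npz");d=z["d"];f,cx,cy,e,M=cam(n);v,u=np.mgrid[0:400,0:640]
    W=np.stack([(u-cx)/f*d,(v-cy)/f*d,d],-1)@M.T+e
    for nm,c,h in(("sleeve",(574.4,265.7),200),("eye",(555.2,76.5),190)):
        m=(d>0)&(np.hypot(W[...,0]-c[0],W[...,1]-c[1])<35)&(abs(W[...,2]-h)<12)
        hsv=cv2.cvtColor(z["p"],cv2.COLOR_BGR2HSV); m&=(hsv[...,0]>18)&(hsv[...,0]<38)&(hsv[...,1]>120)
        print(n,nm,m.sum(),W[m].mean(0).round(1),np.median(W[m][:,2]).round(1),W[m].min(0).round(0),W[m].max(0).round(0))
```

```text
19.084179608419674 [568.3 207.7 160. ] [ 0.61  0.04 -4.13] [0.005 0.092 0.016] 33.275
scene sleeve 240 [577.4 263.4 199.1] 200.8 [550. 231. 188.] [601. 291. 206.]
scene eye 121 [558.2  86.3 189.9] 191.5 [542.  62. 178.] [569. 111. 196.]<stdin>:17: RuntimeWarning: Mean of empty slice.
  ret = um.true_divide(
  return _methods._mean(a, axis=axis, dtype=dtype,
  ret = ret.dtype.type(ret / rcount)
Traceback (most recent call last):
ValueError: zero-size array to reduction operation minimum which has no identity
```

View pics/s11.png

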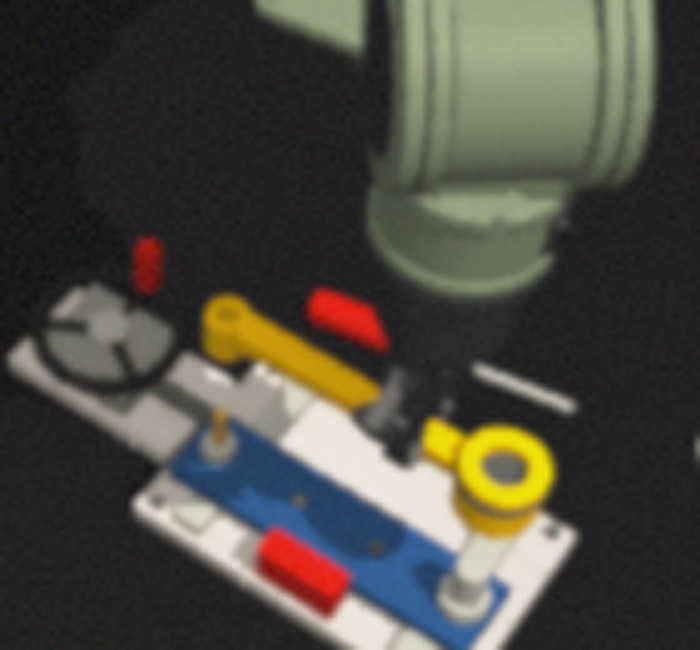

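View pics/t11.png

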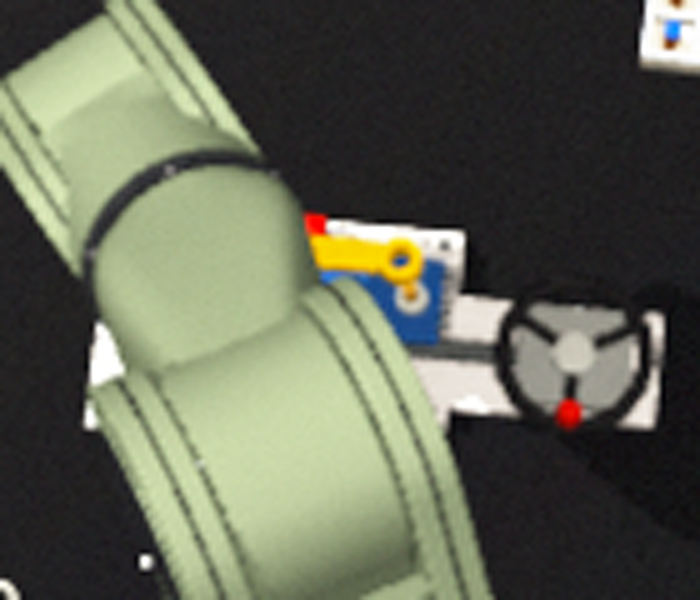

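Run:
```python
from h import *
S=lambda u,v:((u+.5)/5-.5+290,(v+.5)/5-.5+130)
T=lambda u,v:((u+.5)/5-.5+210,(v+.5)/5-.5+150)
print("bore",[onplane("scene",S(504,467),z).round(1) for z in(199,201)])
print("eye",[onplane("scene",S(228,313),z).round(1) for z in(189,191)],onplane("top",T(401,260),191).round(1),tri(S(228,313),T(401,260)))
# pins at same frame
print("smallpin",tri(S(219,413),T(411,292)),onplane("scene",S(219,413),85).round(1))
```

```text
bore [array([573.3, 264.6, 199. ]), array([574.6, 264.8, 201. ])]
eye [array([551.9,  74.3, 189. ]), array([553.3,  75. , 191. ])] [553.2  75.5 191. ] (array([553.24479342,  75.2423458 , 191.12211758]), np.float64(0.24630593072287482), np.float64(0.24630593072283286))
smallpin (array([552.39028673,  74.27328962,  82.8294072 ]), np.float64(0.6911784017598566), np.float64(0.6911784017599266)) [554.   74.3  85. ]
```

Bore is at (574.6,264.8) and eye at (553.2,75.2), underside about 161 mm up and level; both are within about 1.5 mm of the pins. I'll nudge it and lower to about 40 mm clearance.

Run:
```python
from h import *
r.move_linear([568.9,208.5,124],deg(-5.8),velocity=40); r.dwell(.5)
print(r.get_width(),r.get_ee_pos().round(1),r.get_eef_rot().round(4),r.get_contact_force().round(2),r.get_wrist_torque().round(3),np.abs(r.get_joint_vel()).max(),r.get_time())
p,d=r.snapshot("scene");crop(p,"pics/s12.png",290,130,430,250,5);np.savez("pics/scene12.npz",p=p,d=d)
p,d=r.snapshot("top");crop(p,"pics/t12.png",210,150,350,270,5)
f,cx,cy,e,M=cam("scene");d=np.load("pics/scene12.npz")["d"];p=np.load("pics/scene12.npz")["p"];v,u=np.mgrid[0:400,0:640]
W=np.stack([(u-cx)/f*d,(v-cy)/f*d,d],-1)@M.T+e;hsv=cv2.cvtColor(p,cv2.COLOR_BGR2HSV);y=(hsv[...,0]>18)&(hsv[...,0]<38)&(hsv[...,1]>120)&(d>0)
for c,h in(((574,265),165),((554,76),155)):
    m=y&(np.hypot(W[...,0]-c[0],W[...,1]-c[1])<28)&(abs(W[...,2]-h)<12); print(m.sum(),np.median(W[m][:,2]))
```

```text
19.193685268170952 [568.9 208.5 124. ] [ 0.      0.9987 -0.0506  0.    ] [ 0.46  0.49 -3.62] [ 0.019  0.059 -0.006] 0.0024835577484319028 34.925
217 164.85293518982758
93 154.58716795713372
```

View pics/s12.png

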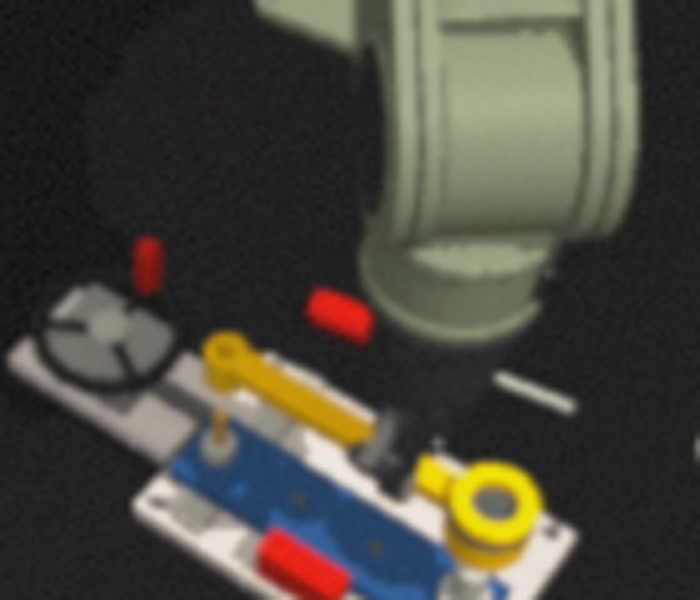

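View pics/t12.png

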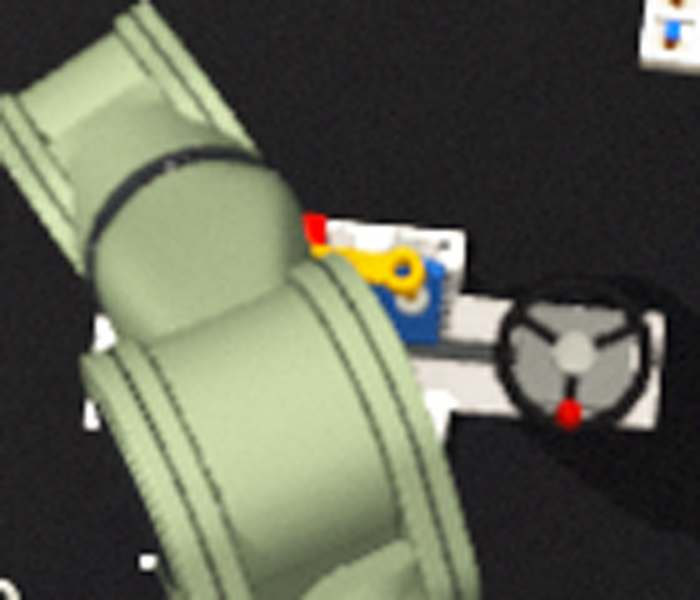

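Run:
```python
from h import *
S=lambda u,v:((u+.5)/5-.5+290,(v+.5)/5-.5+130)
T=lambda u,v:((u+.5)/5-.5+210,(v+.5)/5-.5+150)
print("bore",onplane("scene",S(495,503),165).round(1),"eye",tri(S(226,352),T(404,269))[0].round(1),onplane("scene",S(226,352),155).round(1))
r.job_done(); print(r.get_time())
```

```text
bore [575.5 266.2 165. ] eye [554.4  75.9 153.4] [555.4  76.7 155. ]
the job is handed in; nothing more can be done
the job is handed in; nothing more can be done
```

The job is handed in. The carriage is against its red stop, and the bracket is held level and still over the pins. The clock read 34.9 s at the last check before hand-in, against the 64 s limit.

- **Winding:** I turned the handwheel counter-clockwise by its knob until it went solid with about 22 N at the knob. This was at the angle I expected, and the pictures show the carriage touching the stop.
- **Position over the pins:** In the last check the bore was at (575.5, 266.2), with the big pin measured at (574.4, 265.7). The eye was at (554.4–555.4, 75.9–76.7), with the small pin measured at (554–555.5, 75–76.7). Both are within about 2 mm.
- **Height, level and hold:** The sleeve top read 165 mm and the eye top 155 mm, which matches a level bracket. The underside is at about 125 mm, roughly 40 mm above the pins. The grip width was 19 mm, the load about 3.6–4.1 N with almost no moment, and the joints were essentially still.

**What disagreed:** The fingertips are not where the robot description says. They sit about 6 mm behind the TCP, not 25 mm ahead.
- The knob was therefore gripped near its top; the gripper read 11 mm on the 18 mm knob, but it still turned the wheel fully.
- The first try at the bracket closed on air above the bar, with no contact and without moving the bracket. I then probed the bench at about 12 N to measure the offset and gripped properly.

I never touched the other objects. In the final crops I could only see some of them (the screwdriver and part of the tray), and I did not re-measure where they are.

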